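# Park the baking rollers by thickness

## Task

Stand the four baking rollers on the saucers of the cooling rail in order of thickness, the thinnest next to the red knob and the thickest at the other end, each upright and centred on its own saucer. Do not tip any roller over on the way, and leave the oil bottle where it stands.

Things in the scene. Friction and masses are not known exactly. Their poses are not given: they have to be found in the camera images.
- roller_40: The thinnest baking roller, standing on its flat end: a mid-brown wooden barrel 40 mm in diameter and 50 mm high, then 12 mm of bare steel rod (10 mm diameter), then an upright round orange-brown handle 26 mm in diameter and 60 mm long, all on one axis; the handle spans 62 to 122 mm above the underside, 122 mm in all. Loose, 0.08 to 0.6 kg. Origin: centre of the underside; z up along the axis.
- roller_50: The second thinnest baking roller, standing on its flat end: a charred, nearly black wooden barrel 50 mm in diameter and 65 mm high, then 12 mm of bare steel rod (10 mm diameter), then an upright round orange-brown handle 26 mm in diameter and 60 mm long, all on one axis; the handle spans 77 to 137 mm above the underside, 137 mm in all. Loose, 0.08 to 0.6 kg. Origin: centre of the underside; z up along the axis.
- roller_60: The second thickest baking roller, standing on its flat end: a pale wooden barrel 60 mm in diameter and 80 mm high, then 12 mm of bare steel rod (10 mm diameter), then an upright round orange-brown handle 26 mm in diameter and 60 mm long, all on one axis; the handle spans 92 to 152 mm above the underside, 152 mm in all. Loose, 0.08 to 0.6 kg. Origin: centre of the underside; z up along the axis.
- roller_70: The thickest baking roller, standing on its flat end: a dark red-brown wooden barrel 70 mm in diameter and 95 mm high, then 12 mm of bare steel rod (10 mm diameter), then an upright round orange-brown handle 26 mm in diameter and 60 mm long, all on one axis; the handle spans 107 to 167 mm above the underside, 167 mm in all. Loose, 0.08 to 0.6 kg. Origin: centre of the underside; z up along the axis.
- saucer_a: One of four alike round aluminium saucers, flat discs 84 mm in diameter and 5 mm thick, fixed in a straight row 105 mm apart (in the order a, b, c, d) on a 12 mm thick plywood rail 100 mm by 500 mm. Origin: centre of its underside, 12 mm above the table; its top is 5 mm higher. The row runs along its y axis. An end saucer of the row.
- saucer_b: One of four alike round aluminium saucers, flat discs 84 mm in diameter and 5 mm thick, fixed in a straight row 105 mm apart (in the order a, b, c, d) on a 12 mm thick plywood rail 100 mm by 500 mm. Origin: centre of its underside, 12 mm above the table; its top is 5 mm higher. The row runs along its y axis. A middle saucer of the row.
- saucer_c: One of four alike round aluminium saucers, flat discs 84 mm in diameter and 5 mm thick, fixed in a straight row 105 mm apart (in the order a, b, c, d) on a 12 mm thick plywood rail 100 mm by 500 mm. Origin: centre of its underside, 12 mm above the table; its top is 5 mm higher. The row runs along its y axis. A middle saucer of the row.
- saucer_d: One of four alike round aluminium saucers, flat discs 84 mm in diameter and 5 mm thick, fixed in a straight row 105 mm apart (in the order a, b, c, d) on a 12 mm thick plywood rail 100 mm by 500 mm. Origin: centre of its underside, 12 mm above the table; its top is 5 mm higher. The row runs along its y axis. An end saucer of the row.
- red_knob: Round red knob, 30 mm in diameter and 32 mm high, fixed on the rail at one end of the row, 70 mm past the end saucer's centre; it may be at either end (a steel-coloured knob is at the other). Origin: centre of its underside, 12 mm above the table.
- oil_bottle: Amber oil bottle with a white cap, 70 mm in diameter and 190 mm high, standing loose near one end of the rail: a bystander. Origin: centre of its underside.
There are look-alikes about, which are no part of the job. What is shaped like the roller_50 but blue is not meant.

How it is judged:
By the outcome, as a careful person would: the job done as asked, in the order asked, and still so for the second after the job is handed in, with the robot touching nothing.
It also fails if it takes over 120 s, if anything falls off the work surface, if the arm or the gripper's body presses on something with over 40 N, if the wrist force passes 120 N, or if a joint passes its speed limit or range.

## Robot

A 7-joint arm with a two-finger parallel gripper is mounted at the origin on the work surface. World frame = base frame: x ahead of the robot, y to its left, z up, the work surface at z = 0. Lengths are in m, angles in rad, forces in N, time in s.
With the tool pointing down it reaches from about 0.4 to 0.85 m from the base axis. Payload 10.4 kg.
Tool frame: the origin (TCP) lies on the centre line of the jaws, within the pads' length; the fingertips stand 14 mm ahead of it and the grasp point (between the pads) lies 5 mm behind it (tip_reach is the z of the fingertips in the tool frame, in m); z points along the fingers, x is the direction in which the jaws open and shut, and the axes are right-handed (so a half turn about z gives the same grasp; the last joint's range is limited). The gripper opens to 87 mm and grips with 3 to 60 N. Pads are 19 mm wide; open, the fingers measure 117 mm over their backs; the gripper's body (75 mm by 190 mm) begins 51 mm behind the grasp point.
Start: joints at [-1.338, 0.332, -0.065, 1.46, 0.022, 1.35, -0.088], TCP at [0.158, 0.605, 0.237] pointing down, gripper open.
Joint ranges: [-2.6, 2.6], [-0.5, 2.12], [-1.47, 1.34], [0.16, 2.42], [-1.27, 4.41], [0.06, 2.06], [-2.6, 2.6]. Speed limits (rad/s): [2.22, 2.22, 2.79, 2.79, 3.14, 3.14, 3.14].

## Interface

Orientations are given as a unit quaternion [x, y, z, w].
In Python, from bench import * gives the robot as it stands.
- The arm moves only by the tool carry_out, never from a script. Its argument "rows" is a list of rows, each a list of 5 numbers: the closure, from -1 (fully open) to 1 (shut), so that 0 is half open, then the shift along the tool's x, y, z in units of 30 mm (1.0 is 30 mm), then the turn about the tool's z in units of 5 degrees (1.0 is 5 degrees). In form: [[jaw, x, y, z, turn], ...]. A call has 1 to 20 rows; each row shifts and turns the pose as measured when the row begins, along the tool's axes as they then stand; what a row does not reach is not made up. A row lasts 1/12 s, in which the tool goes at most 41.7 mm and 7.16 degrees, less where a joint would pass 70% of its speed; a pose out of reach is approached as far as the arm can. A call is refused whole if a number of a shift passes 1 or a number of a turn 1, either way. A call with a gripper value outside its range is refused whole. The fingers move at their own pace and stop on an object; "force" is the grip in N (left out, the last holds). Time passes only in rows, so rows that do not move let the fingers close. It gives the time, the measured TCP pose, the force and the opening at its end, in the units of the state.
- read_state(): the state, without advancing time (a new reading comes with each control period).
- camera(name): name is "scene" or "top" or "wrist"; returns the picture (384x512x3 uint8, blue, green, red); there is no depth.
- camera_info(name): a dict with "fx", "fy", "cx", "cy" (pixels), "extrinsics" (4x4, takes a point from camera to world coordinates); the wrist camera has in their place "tool_from_camera" (4x4, takes a point from camera to tool coordinates, whose origin is the TCP and whose axes are the tool frame's). Camera axes: x right, y down, z forward; pixel columns grow to the right and rows downward; lengths in m; the calibration is good to about 2 mm. A picture is of the moment at which its call begins: read the wrist's pose just before it. camera_info takes no time and is no camera call.
- close_job(): hands the job in, once; it reports no verdict.
Trained networks look in the newest picture that a camera, given by its name, has taken for a name from the list of things; names that differ only in an ending like _2 or _b are one class to them, and where a whole thing is asked for, a point or a joint stands for the part that bears it (a point fixed in the world has none). Each returns a list of dicts, best first, with "conf" (0 to 1); they miss things now and then, are a little off and sometimes report something else, mostly with a low value. They report only what shows in the picture. A call takes as long as a camera call. They do not tell look-alikes from the thing itself.
- recognise(query, camera): "box" ([centre column, centre row, width, height] in pixels, round what is visible of it).
- silhouettes(query, camera): "mask" (384x512 bool, what is visible of it) and "box" ([centre column, centre row, width, height] in pixels, round what is visible of it).
- pinpoint(query, camera): "xy" ([column, row] in pixels: a listed point, or the origin of a listed thing).
The state is a dict: "time": time; "joint_positions": joint angles; "joint_vel": joint speeds; "joint_torque": joint torques, N m; "ee_pos": TCP position; "eef_rot": TCP orientation; "ft_force": force on the tool from outside, world axes, zero at the start; "torque": the same for the moment, N m; "width": finger opening in m.
Only numpy, scipy, OpenCV 4.12 (cv2) and the standard library are available. Lean on these libraries where they do the work, as an engineer would, in place of code of your own. Each camera call takes 0.05 s, during which the arm holds its last target. There are 200 camera calls.

## Working session

There is one attempt and no reset: what is moved stays moved. The work goes in short steps, Python scripts to look and compute and a tool call to move; the robot and the scene stay as the last step left them, time stands still between calls to the robot, and variables do not carry over. Pictures are saved under pics/ and viewed, about 12 in all and at most 16, crops included, and the job is handed in when it is done.

Besides the shell and the picture viewer there is one more tool, called as name(argument=value, ...) on one line, values as JSON. carry_out: Moves the arm, as the interface text tells. Its arguments: {"type":"object","properties":{"rows":{"type":"array","items":{"type":"array","items":{"type":"number"}}},"force":{"type":"number"}},"required":["rows"]}

```bash
mkdir -p pics; ls; python3 - <<'E'
from bench import *
import cv2,numpy as np
s=read_state();print(s['time'],s['ee_pos'],s['eef_rot'],s['width'],s['ft_force'])
for n in("scene","top"):
    im=camera(n);cv2.imwrite(f'pics/{n}0.png',im);i=camera_info(n);print(n,i['fx'],i['cx'],i['cy'],np.round(i['extrinsics'],3).tolist())
    for q in("roller_40","roller_50","roller_60","roller_70","saucer_a","red_knob","oil_bottle"):
        print(q,[(np.round(d['xy'],0).tolist(),round(d['conf'],2)) for d in pinpoint(q,n)])
print(np.round(camera_info("wrist")['tool_from_camera'],3).tolist(),camera_info("wrist")['fx'])
a=cv2.imread('pics/scene0.png');b=cv2.imread('pics/top0.png')
E
```

```text
pics
0.0 [0.15806591 0.60431878 0.23576545] [ 7.91516110e-01  6.11147921e-01 -5.14587945e-04  4.48306548e-04] 0.08714539251166023 [-0.18339082  0.2453284  -0.06445681]
scene 401.4688914311466 257.57563348936975 188.09842021902875 [[0.36, 0.688, -0.63, 1.138], [0.933, -0.262, 0.247, -0.205], [0.005, -0.677, -0.736, 0.754], [0.0, 0.0, 0.0, 1.0]]
roller_40 [([212.0, 192.0], 0.91), ([284.0, 160.0], 0.88), ([323.0, 158.0], 0.85), ([264.0, 177.0], 0.64), ([138.0, 216.0], 0.63), ([322.0, 133.0], 0.55)]
roller_50 [([212.0, 192.0], 0.91), ([284.0, 160.0], 0.88), ([323.0, 158.0], 0.85), ([264.0, 177.0], 0.64), ([138.0, 216.0], 0.63), ([322.0, 133.0], 0.55)]
roller_60 [([212.0, 192.0], 0.91), ([284.0, 160.0], 0.88), ([323.0, 158.0], 0.85), ([264.0, 177.0], 0.64), ([138.0, 216.0], 0.63), ([322.0, 133.0], 0.55)]
roller_70 [([212.0, 192.0], 0.91), ([284.0, 160.0], 0.88), ([323.0, 158.0], 0.85), ([264.0, 177.0], 0.64), ([138.0, 216.0], 0.63), ([322.0, 133.0], 0.55)]
saucer_a [([190.0, 246.0], 0.97), ([318.0, 214.0], 0.72), ([235.0, 236.0], 0.66)]
red_knob [([345.0, 204.0], 0.5)]
oil_bottle [([409.0
[... 418 characters left out ...]
04.0], 0.89), ([244.0, 201.0], 0.71), ([153.0, 254.0], 0.7), ([213.0, 222.0], 0.62)]
roller_60 [([169.0, 212.0], 0.91), ([296.0, 205.0], 0.91), ([377.0, 204.0], 0.89), ([244.0, 201.0], 0.71), ([153.0, 254.0], 0.7), ([213.0, 222.0], 0.62)]
roller_70 [([169.0, 212.0], 0.91), ([296.0, 205.0], 0.91), ([377.0, 204.0], 0.89), ([244.0, 201.0], 0.71), ([153.0, 254.0], 0.7), ([213.0, 222.0], 0.62)]
saucer_a [([295.0, 141.0], 0.83), ([338.0, 142.0], 0.75), ([213.0, 140.0], 0.7), ([248.0, 138.0], 0.67)]
red_knob [([186.0, 140.0], 0.55)]
oil_bottle [([116.0, 134.0], 0.9)]
[[1.0, -0.001, 0.001, -0.0], [0.001, 0.955, 0.297, -0.082], [-0.001, -0.297, 0.955, -0.148], [0.0, 0.0, 0.0, 1.0]] 333.41399802147276
```

View pics/scene0.png

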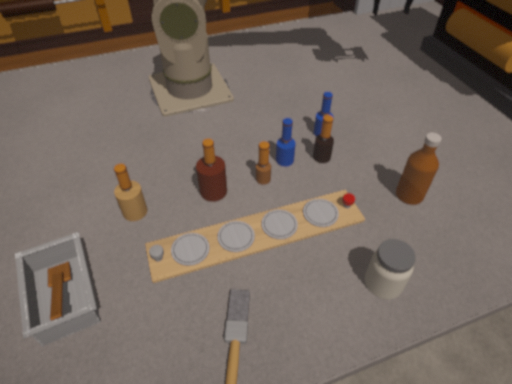

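View pics/top0.png

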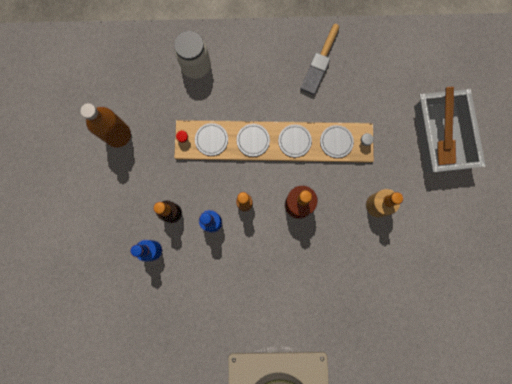

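The scene picture shows saucers at about (190,248), (236,236), (280,224) and (320,213), with the red knob at (348,199) and the steel knob at (156,253).

Rollers in the scene picture and their matches in the top picture:

| Roller | Scene | Top |
|---|---|---|
| Pale (60) | (131,190) | (384,202) |
| Red-brown (70) | (211,170) | (301,202) |
| Mid-brown (40) | (264,165) | (244,201) |
| Black (50) | (324,140) | (169,212) |

Two blue look-alikes stand at scene (286,143) and (324,115), top (210,222) and (148,251). They are not wanted. The black one at scene (324,140), top (169,212), fits roller_50.

```bash
cat > h.py <<'E'
from bench import *
import cv2,numpy as np
from scipy.spatial.transform import Rotation as Ro
def cam(n,st=None):
    i=camera_info(n)
    if n=="wrist":
        T=np.eye(4);T[:3,:3]=Ro.from_quat(st['eef_rot']).as_matrix();T[:3,3]=st['ee_pos'];E=T@np.array(i['tool_from_camera'])
    else:E=np.array(i['extrinsics'])
    return i,E
def ray(c,xy):
    i,E=c;d=E[:3,:3]@[(xy[0]-i['cx'])/i['fx'],(xy[1]-i['cy'])/i['fy'],1];return E[:3,3],d/np.linalg.norm(d)
def plane(c,xy,z):
    o,d=ray(c,xy);return o+d*(z-o[2])/d[2]
def tri(rs):
    A=sum(np.eye(3)-np.outer(d,d) for o,d in rs);b=sum((np.eye(3)-np.outer(d,d))@o for o,d in rs);return np.linalg.solve(A,b)
def proj(c,p):
    i,E=c;q=np.linalg.inv(E)@[*p,1];return np.array([i['fx']*q[0]/q[2]+i['cx'],i['fy']*q[1]/q[2]+i['cy']])
def pp(q,n): return [d['xy'] for d in pinpoint(q,n) if d['conf']>.3]
E
cat > m.py <<'E'
from h import *
C={n:cam(n) for n in("scene","top")}
for n in C: camera(n)
guess={'r40':[(264,177),(244,201)],'r50':[(323,158),(169,212)],'r60':[(138,216),(384,202)],'r70':[(212,192),(296,205)],'blue1':[(284,160),(213,222)],'blue2':[(322,133),(153,254)]}
P={n:pp('roller_40',n) for n in C};S={n:pp('saucer_a',n) for n in C};B={n:pp('oil_bottle',n)for n in C};K={n:pp('red_knob',n)for n in C}
near=lambda L,g:min(L,key=lambda p:np.hypot(*(np.array(p)-g)))
def rep(k,a,b,z):
    t=tri([ray(C['scene'],a),ray(C['top'],b)]);print(k,'tri',np.round(t,3),'planes',np.round(plane(C['scene'],a,z)[:2],3),np.round(plane(C['top'],b,z)[:2],3))
for k,(a,b) in guess.items(): rep(k,near(P['scene'],a),near(P['top'],b),0)
for a,b in [((190,248),(338,142)),((236,236),(295,141)),((280,224),(252,140)),((320,213),(212,140))]: rep('sauc',near(S['scene'],a),near(S['top'],b),.012)
rep('bottle',B['scene'][0],B['top'][0],0)
if K['scene'] and K['top']:rep('knob',K['scene'][0],K['top'][0],.012)
for n in C:
    L=[]
    for d in silhouettes('saucer_a',n):
        M=cv2.moments(d['mask'].astype(np.uint8));L.append(plane(C[n],(M['m10']/M['m00'],M['m01']/M['m00']),.017)[:2].round(3).tolist())
    print(n,'sil',sorted(L,key=lambda v:v[1]))
im=camera('scene');x,y,w,h=80,70,320,200;cv2.imwrite('pics/crop.png',cv2.resize(im[y:y+h,x:x+w],None,fx=2.4,fy=2.4,interpolation=cv2.INTER_CUBIC))
E
python3 m.py
```

```text
r40 tri [0.471 0.076 0.014] planes [0.458 0.08 ] [0.472 0.077]
r50 tri [0.444 0.244 0.091] planes [0.349 0.31 ] [0.452 0.261]
r60 tri [ 0.458 -0.254 -0.   ] planes [ 0.456 -0.259] [ 0.459 -0.249]
r70 tri [ 0.469 -0.061 -0.002] planes [ 0.469 -0.067] [ 0.47  -0.055]
blue1 tri [ 0.418  0.157 -0.006] planes [0.424 0.155] [0.417 0.154]
blue2 tri [0.357 0.303 0.007] planes [0.349 0.31 ] [0.356 0.303]
sauc tri [ 0.617 -0.161  0.01 ] planes [ 0.616 -0.166] [ 0.617 -0.155]
sauc tri [ 0.623 -0.052  0.012] planes [ 0.623 -0.053] [ 0.624 -0.051]
sauc tri [0.629 0.052 0.017] planes [0.624 0.047] [0.632 0.059]
sauc tri [0.622 0.152 0.003] planes [0.628 0.149] [0.619 0.15 ]
bottle tri [0.651 0.398 0.006] planes [0.648 0.408] [0.65  0.395]
knob tri [0.631 0.227 0.004] planes [0.636 0.224] [0.628 0.224]
scene sil [[0.623, -0.162], [0.627, -0.056], [0.631, 0.048], [0.634, 0.152]]
top sil [[0.619, -0.158], [0.622, -0.053], [0.626, 0.05], [0.63, 0.155]]
```

View pics/crop.png

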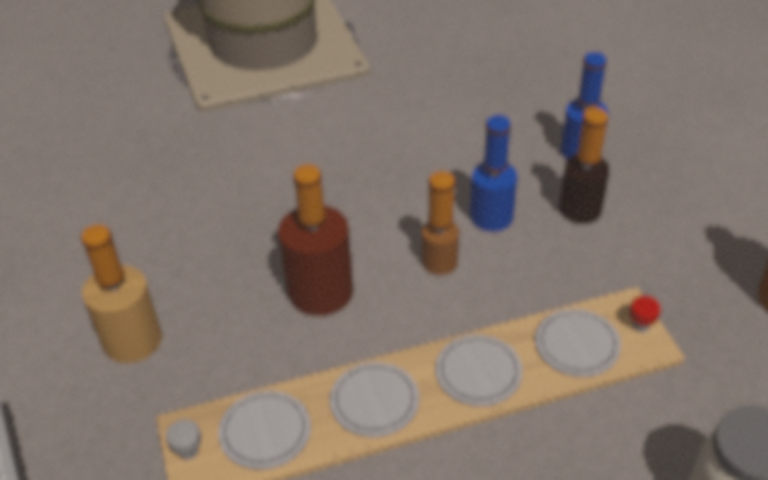

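All matches hold up in the crop: the black-barrelled roller with the orange handle is roller_50, and both blue ones are to be left alone. The saucers lie at (.621,-.160), (.6245,-.0545), (.6285,.049) and (.632,.1535), with the red knob at the +y end. I start by turning the jaws along world x and heading for roller_40.

carry_out(rows=[[-0.4, 0, 0, 0, 1], [-0.4, 0, 0, 0, 1], [-0.4, 0, 0, 0, 1], [-0.4, 0, 0, 0, 1], [-0.4, 0, 0, 0, 1], [-0.4, 0, 0, 0, 1], [-0.4, 0, 0, 0, 1], [-0.4, 0, 0, 0, 1], [-0.4, 0, 0, 0, 1], [-0.4, 0, 0, 0, 1], [-0.4, 0, 0, 0, 1], [-0.4, 0, 0, 0, 1], [-0.4, 0, 0, 0, 1], [-0.4, 0, 0, 0, 1], [-0.4, 0, 0, 0, 1], [-0.4, 0.6, 1, 0, 0], [-0.4, 0.6, 1, 0, 0], [-0.4, 0.6, 1, 0, 0], [-0.4, 0.6, 1, 0, 0], [-0.4, 0.6, 1, 0, 0]], force=25)

```text
time: 3.12
ee_pos: [0.2352, 0.4497, 0.2339]
eef_rot: [1.0, -0.025, -0.001, -0.0]
ft_force: [0.3, -0.2, 0.7]
width: 0.061
```

carry_out(rows=[[-0.4, 0.65, 0.92, 0, 0], [-0.4, 0.65, 0.92, 0, 0], [-0.4, 0.65, 0.92, 0, 0], [-0.4, 0.65, 0.92, 0, 0], [-0.4, 0.65, 0.92, 0, 0], [-0.4, 0.65, 0.92, 0, 0], [-0.4, 0.65, 0.92, 0, 0], [-0.4, 0.65, 0.92, 0, 0], [-0.4, 0.65, 0.92, 0, 0], [-0.4, 0.65, 0.92, 0, 0], [-0.4, 0.65, 0.92, 0, 0], [-0.4, 0.65, 0.92, 0, 0], [-0.4, 0.65, 0.92, 0, 0], [-0.4, 0, 0, 0, 0]])

```text
time: 4.28
ee_pos: [0.4811, 0.0516, 0.2356]
eef_rot: [1.0, -0.028, 0.002, -0.005]
ft_force: [-0.5, -0.6, -0.9]
width: 0.0612
```

```bash
cat > w.py <<'E'
from h import *
import sys
# usage: w.py name(40..) dest x y z0 -> find handle top of roller under the tool
h=float(sys.argv[1])+82; h=(h if False else {40:122,50:137,60:152,70:167}[int(sys.argv[1])])/1000; zb=float(sys.argv[2]) 
st=read_state();im=camera('wrist');c=cam('wrist',st)
print(np.round(st['ee_pos'],4),np.round(st['eef_rot'],3),st['time'])
for d in pinpoint('roller_40','wrist'): print('origin',np.round(d['xy'],0),round(d['conf'],2),plane(c,d['xy'],zb)[:2].round(3))
hsv=cv2.cvtColor(im,cv2.COLOR_BGR2HSV)
m=((hsv[...,0]>5)&(hsv[...,0]<16)&(hsv[...,1]>200)&(hsv[...,2]>120)).astype(np.uint8)
n,l,s,ce=cv2.connectedComponentsWithStats(m)
for k in range(1,n):
    if s[k][4]>150: print('orange',s[k].tolist(),ce[k].round(0))
if len(sys.argv)>3: cv2.imwrite(sys.argv[3],im)
E
python3 w.py 40 0 pics/w1.png
```

```text
[0.4811 0.0516 0.2356] [ 1.    -0.028  0.002 -0.005] 4.2833
origin [196.  77.] 0.6 [0.42  0.153]
origin [250. 255.] 0.58 [ 0.464 -0.064]
origin [246. 147.] 0.55 [0.469 0.073]
```

View pics/w1.png

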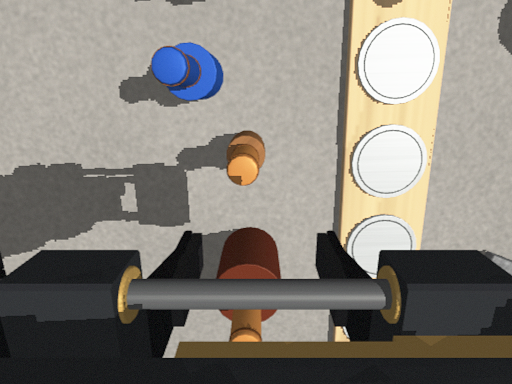

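The wrist view shows roller_40 at about (245,155), its handle top disc at (242,171). Roller_70 stands under the gripper at (247,270), a blue one is at (185,70), and three saucers are on the right.

```bash
python3 - <<'E'
from h import *
st=read_state();c=cam('wrist',st)
print('top r40',plane(c,(242,171),.122).round(4))
camera('wrist')
for d in silhouettes('saucer_a','wrist'):
    M=cv2.moments(d['mask'].astype(np.uint8));print('saucer',d['conf'],plane(c,(M['m10']/M['m00'],M['m01']/M['m00']),.017)[:2].round(4))
for d in silhouettes('roller_40','wrist'): 
    m=d['mask'];print(np.round(d['box']),d['conf'])
E
```

```text
top r40 [0.467  0.0778 0.122 ]
saucer 0.93 [0.6309 0.1559]
saucer 0.82 [ 0.619  -0.0418]
saucer 0.73 [0.6267 0.0516]
[189.  78.  69.  58.] 0.9
[249. 164.  36.  55.] 0.8
[252. 287.  60. 110.] 0.6
```

carry_out(rows=[[-0.4, -0.24, -0.4, 0, 0], [-0.4, -0.24, -0.4, 0, 0], [-0.4, 0, 0, 0, 0], [-0.4, 0, 0, 0.7, 0], [-0.4, 0, 0, 0.7, 0], [-0.4, 0, 0, 0.7, 0], [-0.4, 0, 0, 0, 0], [-0.4, 0, 0, 0, 0]])

```text
time: 5.2
ee_pos: [0.4631, 0.0922, 0.1718]
eef_rot: [1.0, -0.015, 0.002, -0.007]
ft_force: [-0.6, 0.6, -0.7]
width: 0.0608
```

```bash
python3 w.py 40 0 pics/w2.png
```

```text
[0.4631 0.0922 0.1718] [ 1.    -0.015  0.002 -0.007] 5.2
origin [265. 314.] 0.94 [ 0.465 -0.064]
origin [214. 116.] 0.76 [0.424 0.154]
origin [265. 196.] 0.57 [0.47  0.074]
```

View pics/w2.png

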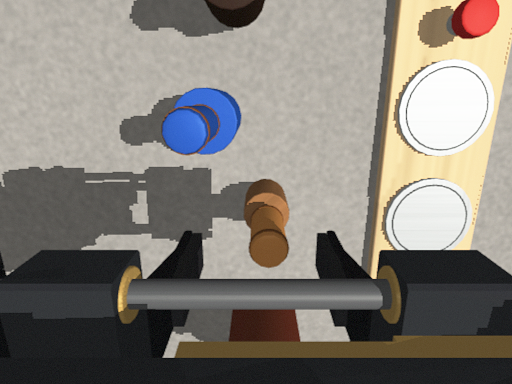

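The roller_40 handle top is at (268,249), between the jaws in x but short of them in y.

```bash
cat >> h.py <<'E'
def go(p,st=None):
    st=st or read_state();R=Ro.from_quat(st['eef_rot']).as_matrix();d=R.T@(np.array(p)-st['ee_pos'])
    print('pose',np.round(st['ee_pos'],4),'xang',round(np.degrees(np.arctan2(R[1,0],R[0,0])),1),'tilt',np.round(np.degrees(R[:2,2]),2),'units',np.round(d/.03,2));
E
python3 - <<'E'
from h import *
st=read_state();c=cam('wrist',st);p=plane(c,(268,249),.122);print(p);go([*p[:2],.087])
E
```

```text
[0.46928774 0.07481464 0.122     ]
pose [0.4634 0.0923 0.1723] xang -1.8 tilt [0.25 0.87] units [0.2  0.62 2.84]
```

carry_out(rows=[[-0.4, 0.1, 0.3, 0, 0], [-0.4, 0.05, 0.15, 0, 0], [-0.4, 0, 0, 0, 0], [-0.4, 0, 0, 0, 0]])

```text
time: 5.63
ee_pos: [0.4698, 0.0772, 0.1756]
eef_rot: [1.0, -0.015, 0.004, -0.009]
ft_force: [-0.4, -0.4, -0.3]
width: 0.0608
```

```bash
python3 -c "
from h import *
go([.4693,.075,.087])"
```

```text
pose [0.4698 0.0772 0.1756] xang -1.8 tilt [0.51 1.01] units [-0.04  0.13  2.95]
```

carry_out(rows=[[-0.4, -0.02, 0.08, 0.5, 0], [-0.4, 0, 0.04, 0.5, 0], [-0.4, 0, 0, 0.5, 0], [-0.4, 0, 0, 0.5, 0], [-0.4, 0, 0, 0.4, 0], [-0.4, 0, 0, 0.3, 0], [-0.4, 0, 0, 0, 0], [-0.4, 0, 0, 0, 0]])

```text
time: 6.3
ee_pos: [0.4729, 0.0752, 0.0947]
eef_rot: [1.0, -0.016, 0.007, -0.011]
ft_force: [0.2, -0.4, 1.0]
width: 0.0608
```

```bash
python3 -c "
from h import *
go([.4693,.075,.087])"
```

```text
pose [0.4729 0.0752 0.0947] xang -1.9 tilt [0.87 1.22] units [-0.12  0.02  0.26]
```

carry_out(rows=[[-0.4, -0.11, 0.02, 0.15, 0], [1, 0, 0, 0, 0], [1, 0, 0, 0, 0], [1, 0, 0, 0, 0], [1, 0, 0, 0, 0], [1, 0, 0, 0, 0]], force=25)

```text
time: 6.8
ee_pos: [0.4709, 0.0754, 0.0924]
eef_rot: [1.0, -0.016, 0.009, -0.012]
ft_force: [-0.2, -0.1, 0.8]
width: 0.0353
```

```bash
python3 -c "
from h import *
print(read_state()['joint_positions'])
go([.4693,.075,.14])"
```

```text
[-0.89712406  0.14469837  0.70603155  2.05707309 -0.13867894  0.95564505
 -0.15076775]
pose [0.4709 0.0754 0.0924] xang -1.9 tilt [1.07 1.35] units [-0.02 -0.02 -1.59]
```

carry_out(rows=[[1, 0, 0, 0, 0], [1, 0, 0, 0, 0], [1, 0, 0, 0, 0], [1, 0, 0, -0.5, 0], [1, 0, 0, -0.7, 0], [1, 0, 0, -0.7, 0], [1, 0, 0, 0, 0]])

```text
time: 7.38
ee_pos: [0.4683, 0.0733, 0.1502]
eef_rot: [1.0, -0.017, 0.007, -0.011]
ft_force: [1.7, 0.4, -0.5]
width: 0.0251
```

```bash
python3 -c "
from h import *
print(read_state()['ft_force'])
go([.6315,.1545,.145]);im=camera('wrist');cv2.imwrite('pics/w3.png',im)"
```

```text
[ 1.69448661  0.39892769 -0.54759451]
pose [0.4683 0.0733 0.1502] xang -1.9 tilt [0.84 1.2 ] units [ 5.34 -2.88  0.31]
```

View pics/w3.png

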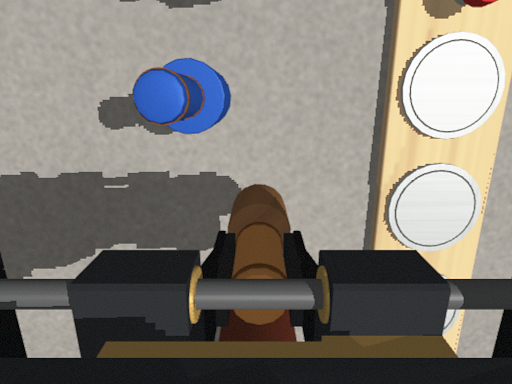

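Roller_40 is held, its handle centred between the jaws at (260,290), and it is off the table. Next is the carry to the saucer beside the red knob.

carry_out(rows=[[1, 0.5, -0.27, 0, 0], [1, 0.9, -0.49, 0, 0], [1, 0.9, -0.49, 0, 0], [1, 0.9, -0.49, 0, 0], [1, 0.9, -0.49, 0, 0], [1, 0.5, -0.27, 0, 0], [1, 0.2, -0.11, 0, 0], [1, 0, 0, 0, 0], [1, 0, 0, 0, 0]])

```text
time: 8.18
ee_pos: [0.6153, 0.1498, 0.1386]
eef_rot: [1.0, -0.015, 0.0, -0.01]
ft_force: [-0.4, 0.0, -2.4]
width: 0.0256
```

```bash
python3 -c "
from h import *
go([.6315,.1545,.111])"
```

```text
pose [0.6153 0.1498 0.1386] xang -1.7 tilt [0.07 1.11] units [ 0.53 -0.15  0.92]
```

carry_out(rows=[[1, 0.35, -0.1, 0, 0], [1, 0.18, -0.05, 0, 0], [1, 0, 0, 0, 0], [1, 0, 0, 0.4, 0], [1, 0, 0, 0, 0], [1, 0, 0, 0, 0]])

```text
time: 8.68
ee_pos: [0.6272, 0.1507, 0.1246]
eef_rot: [1.0, -0.017, -0.001, -0.01]
ft_force: [1.1, 0.1, -0.6]
width: 0.0254
```

```bash
python3 -c "
from h import *
go([.6315,.1545,.111]);im=camera('wrist');cv2.imwrite('pics/w4.png',im)
st=read_state();c=cam('wrist',st)
for d in silhouettes('saucer_a','wrist'):
    M=cv2.moments(d['mask'].astype(np.uint8));print('saucer',d['conf'],np.round(d['box']),plane(c,(M['m10']/M['m00'],M['m01']/M['m00']),.017)[:2].round(4))
"
```

```text
pose [0.6272 0.1507 0.1246] xang -1.9 tilt [-0.13  1.12] units [ 0.14 -0.12  0.46]
saucer 0.89 [265. 187. 100.  94.] [0.6335 0.1667]
saucer 0.68 [265. 326.  74.  31.] [0.6252 0.0262]
```

View pics/w4.png

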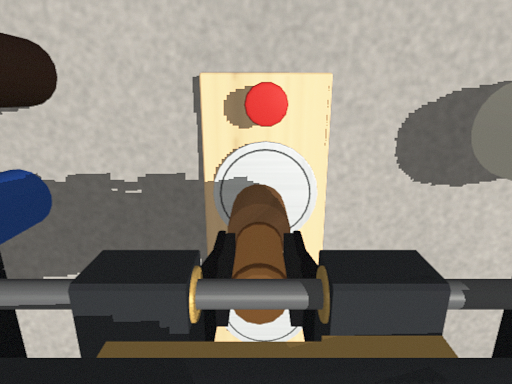

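The saucer ring spans columns 214–317 with its top edge at row 142. I'll compare that with the projected rim.

```bash
python3 -c "
from h import *
from scipy.optimize import least_squares
st=read_state();c=cam('wrist',st)
t=np.linspace(0,2*np.pi,200)
def ext(p):
    q=np.array([proj(c,(p[0]+.042*np.cos(a),p[1]+.042*np.sin(a),.017)) for a in t]);return q[:,0].min(),q[:,0].max(),q[:,1].min()
print(ext((.6315,.1545)))
print(least_squares(lambda p:np.array(ext(p))-[213.5,316.5,142],[.6315,.1545],diff_step=1e-3).x)
go([.6315,.1545,.111])
"
```

```text
(np.float64(212.21780784409336), np.float64(316.7201823379931), np.float64(141.85158445046744))
[0.63192103 0.15432452]
pose [0.627  0.1509 0.1245] xang -1.9 tilt [-0.16  1.11] units [ 0.15 -0.12  0.45]
```

carry_out(rows=[[1, 0.12, -0.11, 0, 0], [1, 0, 0, 0, 0], [1, 0, 0, 0.3, 0], [1, 0, 0, 0.05, 0], [1, 0, 0, 0, 0]])

```text
time: 9.2
ee_pos: [0.6313, 0.1551, 0.1139]
eef_rot: [1.0, -0.016, -0.001, -0.01]
ft_force: [1.1, -0.1, -1.8]
width: 0.0257
```

```bash
python3 -c "
from h import *
go([.6315,.1545,.1095])"
```

```text
pose [0.6313 0.1551 0.1139] xang -1.9 tilt [-0.09  1.16] units [0.01 0.02 0.15]
```

carry_out(rows=[[1, 0, 0, 0.1, 0], [1, 0, 0, 0.05, 0], [1, 0, 0, 0, 0]])

```text
time: 9.45
ee_pos: [0.6316, 0.155, 0.1099]
eef_rot: [1.0, -0.017, -0.001, -0.01]
ft_force: [-0.4, 0.5, -1.0]
width: 0.0256
```

carry_out(rows=[[1, 0, 0, 0.06, 0], [1, 0, 0, 0, 0]])

```text
time: 9.62
ee_pos: [0.6324, 0.155, 0.1103]
eef_rot: [1.0, -0.017, 0.0, -0.011]
ft_force: [0.9, 0.2, -1.5]
width: 0.0254
```

carry_out(rows=[[1, 0, 0, 0.1, 0], [1, 0, 0, 0.06, 0]])

```text
time: 9.78
ee_pos: [0.6335, 0.1551, 0.1095]
eef_rot: [1.0, -0.017, 0.001, -0.012]
ft_force: [-10.9, -1.6, 19.7]
width: 0.0259
```

carry_out(rows=[[1, -0.04, 0, -0.08, 0], [-0.4, 0, 0, 0, 0], [-0.4, 0, 0, 0, 0], [-0.4, 0, 0, 0, 0], [-0.4, 0, 0, 0, 0], [-0.4, 0, 0, 0, 0], [-0.4, 0, 0, 0, 0], [-0.4, 0, 0, 0, 0]])

```text
time: 10.45
ee_pos: [0.6325, 0.1551, 0.1111]
eef_rot: [1.0, -0.017, 0.002, -0.012]
ft_force: [-1.0, 0.0, -1.1]
width: 0.0589
```

```bash
python3 -c "
from h import *
go([.452,.25,.237])"
```

```text
pose [0.6325 0.1551 0.1111] xang -1.9 tilt [0.21 1.37] units [-6.11 -3.06 -4.14]
```

carry_out(rows=[[-0.4, 0, 0, -0.6, 0], [-0.4, 0, 0, -1, 0], [-0.4, 0, 0, -1, 0], [-0.4, 0, 0, -0.8, 0], [-0.4, 0, 0, -0.2, 0], [-0.4, -0.6, -0.3, 0, 0], [-0.4, -0.9, -0.35, 0, 0], [-0.4, -0.9, -0.35, 0, 0], [-0.4, -0.9, -0.35, 0, 0], [-0.4, -0.9, -0.35, 0, 0], [-0.4, -0.9, -0.35, 0, 0], [-0.4, -0.4, -0.2, 0, 0], [-0.4, 0, 0, 0, 0], [-0.4, 0, 0, 0, 0]])

```text
time: 11.62
ee_pos: [0.4606, 0.2266, 0.2186]
eef_rot: [1.0, -0.017, -0.001, -0.01]
ft_force: [-0.3, 0.6, -0.4]
width: 0.0612
```

```bash
python3 w.py 50 0 pics/w5.png; python3 m.py | grep -E "r40|r50"
```

```text
[0.4606 0.2266 0.2186] [ 1.    -0.017 -0.001 -0.01 ] 11.6167
origin [158. 105.] 0.94 [0.355 0.301]
origin [245. 147.] 0.73 [0.446 0.253]
origin [412. 235.] 0.7 [0.64  0.141]
origin [227. 232.] 0.58 [0.42  0.152]
r40 tri [ 0.423  0.152 -0.   ] planes [0.423 0.151] [0.424 0.153]
r50 tri [ 0.449  0.265 -0.009] planes [0.458 0.261] [0.447 0.261]Traceback (most recent call last):
  File "m.py", line 11, in <module>
    rep('bottle',B['scene'][0],B['top'][0],0)
                 ~~~~~~~~~~^^^
IndexError: list index out of range
```

View pics/w5.png

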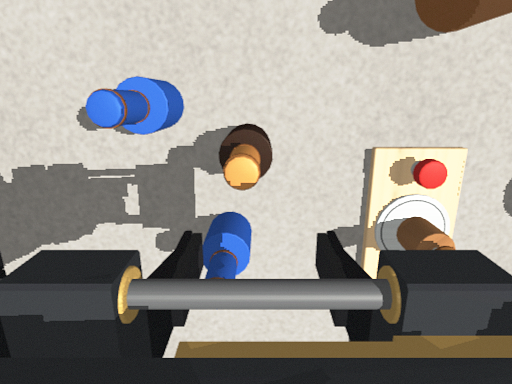

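Roller_40 stands on its saucer at (425,235). The black-barrelled, orange-handled roller_50 is at (245,150), with its handle top at (242,172).

```bash
python3 -c "
from h import *
st=read_state();c=cam('wrist',st)
p=plane(c,(242,172),.137);print(p)
go([.448,p[1],.105])
"
```

```text
[0.45041847 0.25414293 0.137     ]
pose [0.4613 0.2261 0.2188] xang -2.0 tilt [-0.04  1.05] units [-0.47 -0.85  3.81]
```

carry_out(rows=[[-0.4, -0.22, -0.42, 0, 0], [-0.4, -0.18, -0.32, 0, 0], [-0.4, 0, 0, 0, 0], [-0.4, 0, 0, 0.6, 0], [-0.4, 0, 0, 0.6, 0], [-0.4, 0, 0, 0, 0]])

```text
time: 12.72
ee_pos: [0.4505, 0.2506, 0.1832]
eef_rot: [1.0, -0.017, 0.001, -0.01]
ft_force: [-0.8, -0.4, -0.6]
width: 0.0608
```

```bash
python3 -c "
from h import *
go([.449,.254,.102])
st=read_state();c=cam('wrist',st);im=camera('wrist');cv2.imwrite('pics/w6.png',im)
hsv=cv2.cvtColor(im,cv2.COLOR_BGR2HSV)
for d in silhouettes('roller_50','wrist'):
    m=d['mask'];b=d['box'];ys,xs=np.where(m);o=m&(hsv[...,1]>120)&(hsv[...,2]>90);oy,ox=np.where(o)
    print(np.round(b),d['conf'],np.median(im[m],0), (ox.min(),ox.max(),oy.min(),oy.max()) if len(ox) else '')
for p in pinpoint('roller_50','wrist'): print(np.round(p['xy']),plane(c,p['xy'],0)[:2])
"
```

```text
pose [0.4505 0.2506 0.1832] xang -2.0 tilt [0.08 1.15] units [-0.06 -0.06  2.71]
[236. 295.  47. 101.] 0.96 [139.  74.  41.] (np.int64(211), np.int64(259), np.int64(244), np.int64(341))
[134. 140. 112.  70.] 0.88 [232. 123.  66.] (np.int64(79), np.int64(187), np.int64(105), np.int64(171))
[258. 197.  60.  90.] 0.8 [47. 69. 95.] (np.int64(236), np.int64(276), np.int64(180), np.int64(238))
[236. 264.] [0.42173793 0.15219062]
[161. 129.] [0.35660025 0.30305004]
```

```bash
python3 -c "
from h import *
st=read_state();c=cam('wrist',st)
t=np.linspace(0,6.28,60)
q=np.array([proj(c,(.449+.013*np.cos(a),.254+.013*np.sin(a),.137)) for a in t]);print(q.min(0),q.max(0))
q=np.array([proj(c,(.449+.025*np.cos(a),.254+.025*np.sin(a),.065)) for a in t]);print(q.min(0),q.max(0))
"
```

```text
[233.063103   202.05692109] [273.81724016 240.29178434]
[224.91878544 162.05350821] [284.0573855  219.01330951]
```

carry_out(rows=[[-0.4, 0, -0.05, 0.5, 0], [-0.4, 0, 0, 0.6, 0], [-0.4, 0, 0, 0.6, 0], [-0.4, 0, 0, 0.4, 0], [-0.4, 0, 0, 0.2, 0], [-0.4, 0, 0, 0, 0]])

```text
time: 13.37
ee_pos: [0.4569, 0.2562, 0.1226]
eef_rot: [1.0, -0.018, 0.006, -0.015]
ft_force: [-0.3, 0.1, 0.7]
width: 0.0607
```

```bash
python3 -c "
from h import *
go([.451,.254,.102])"
```

```text
pose [0.4569 0.2562 0.1226] xang -2.1 tilt [0.73 1.74] units [-0.2   0.1   0.68]
```

carry_out(rows=[[-0.4, -0.18, 0.08, 0.4, 0], [-0.4, 0, 0, 0.2, 0], [1, 0, 0, 0, 0], [1, 0, 0, 0, 0], [1, 0, 0, 0, 0]])

```text
time: 13.78
ee_pos: [0.4544, 0.256, 0.1088]
eef_rot: [1.0, -0.018, 0.008, -0.017]
ft_force: [1.0, 0.1, -0.1]
width: 0.0483
```

```bash
python3 -c "
from h import *
go([.451,.254,.102])"
```

```text
pose [0.4544 0.256  0.1088] xang -2.1 tilt [0.98 1.97] units [-0.11  0.08  0.22]
```

carry_out(rows=[[1, -0.1, 0.06, 0.15, 0], [1, 0, 0, 0, 0], [1, 0, 0, 0, 0], [1, 0, 0, 0, 0], [1, 0, 0, 0, 0], [1, 0, 0, 0, 0]])

```text
time: 14.28
ee_pos: [0.4519, 0.2549, 0.1056]
eef_rot: [1.0, -0.018, 0.009, -0.018]
ft_force: [-1.6, -0.0, -0.8]
width: 0.0254
```

```bash
python3 -c "
from h import *
go([.451,.254,.16])"
```

```text
pose [0.4519 0.2549 0.1056] xang -2.1 tilt [1.05 2.07] units [ 0.   -0.04 -1.81]
```

carry_out(rows=[[1, 0, 0, -0.6, 0], [1, 0, 0, -0.8, 0], [1, 0, 0, -0.5, 0], [1, 0.2, 0.6, 0, 0], [1, 0.4, 0.95, 0, 0], [1, 0.4, 0.95, 0, 0], [1, 0.4, 0.95, 0, 0], [1, 0.4, 0.95, 0, 0], [1, 0.4, 0.95, 0, 0], [1, 0.3, 0.7, 0, 0], [1, 0.1, 0.3, 0, 0], [1, 0, 0, 0, 0], [1, 0, 0, 0, 0]])

```text
time: 15.37
ee_pos: [0.5243, 0.0514, 0.1591]
eef_rot: [1.0, -0.016, 0.01, -0.017]
ft_force: [0.0, 0.2, -1.2]
width: 0.0253
```

```bash
python3 -c "
from h import *
go([.6278,.0503,.145])"
```

```text
pose [0.5243 0.0514 0.1591] xang -1.9 tilt [1.12 1.95] units [ 3.44 -0.06  0.54]
```

carry_out(rows=[[1, 0.5, 0, 0, 0], [1, 0.8, 0, 0, 0], [1, 0.8, 0, 0, 0], [1, 0.6, -0.03, 0.1, 0], [1, 0.3, 0, 0.1, 0], [1, 0.1, 0, 0, 0], [1, 0, 0, 0, 0]])

```text
time: 15.95
ee_pos: [0.6184, 0.0612, 0.1524]
eef_rot: [1.0, -0.01, 0.007, -0.02]
ft_force: [0.6, 0.1, -0.4]
width: 0.0258
```

```bash
cat > s.py <<'E'
from h import *
import sys
from scipy.optimize import least_squares
# usage: s.py px py ; predicted vs seen rim of the saucer in wrist view
p0=np.array([float(sys.argv[1]),float(sys.argv[2])]);z=float(sys.argv[3])
go([*p0,z]);st=read_state();c=cam('wrist',st);im=camera('wrist')
t=np.linspace(0,2*np.pi,120)
q=np.array([proj(c,(p0[0]+.042*np.cos(a),p0[1]+.042*np.sin(a),.017)) for a in t]);print('pred',q.min(0).round(1),q.max(0).round(1))
for d in silhouettes('saucer_a','wrist'):
    b=d['box'];print('seen L,R,T',b[0]-b[2]/2,b[0]+b[2]/2,b[1]-b[3]/2,round(d['conf'],2))
E
python3 s.py .6278 .0503 .123
```

```text
pose [0.6184 0.0612 0.1524] xang -1.2 tilt [0.84 2.26] units [0.31 0.39 0.97]
pred [220.5 157.5] [313.9 247.1]
seen L,R,T 220.10000000000002 312.5 156.9 0.95
seen L,R,T 222.5 319.1 24.799999999999997 0.8
seen L,R,T 225.75 297.85 311.15 0.69
```

carry_out(rows=[[1, 0.16, 0.25, 0, 0], [1, 0.1, 0.1, 0, 0], [1, 0, 0, 0, 0], [1, 0, 0, 0.35, 0], [1, 0, 0, 0.2, 0], [1, 0, 0, 0, 0]])

```text
time: 16.55
ee_pos: [0.6245, 0.0504, 0.1358]
eef_rot: [1.0, -0.01, 0.008, -0.021]
ft_force: [-1.0, -0.1, -2.3]
width: 0.0256
```

```bash
python3 -c "
from h import *
go([.6285,.0508,.123])"
```

```text
pose [0.6245 0.0504 0.1358] xang -1.2 tilt [0.89 2.43] units [0.13 0.   0.43]
```

carry_out(rows=[[1, 0.12, 0, 0.2, 0], [1, 0, 0, 0.1, 0], [1, 0, 0, 0.08, 0], [1, 0, 0, 0.05, 0]])

```text
time: 16.88
ee_pos: [0.629, 0.0514, 0.1223]
eef_rot: [1.0, -0.01, 0.008, -0.022]
ft_force: [-4.8, 0.8, 22.7]
width: 0.0257
```

```bash
python3 -c "
from h import *
go([.6285,.0508,.123])"
```

```text
pose [0.629  0.0514 0.1223] xang -1.2 tilt [0.93 2.47] units [-0.02  0.02 -0.02]
```

carry_out(rows=[[1, 0, 0, -0.06, 0], [-0.4, 0, 0, 0, 0], [-0.4, 0, 0, 0, 0], [-0.4, 0, 0, 0, 0], [-0.4, 0, 0, 0, 0], [-0.4, 0, 0, 0, 0], [-0.4, 0, 0, 0, 0], [-0.4, 0, 0, 0, 0], [-0.4, 0, 0, -0.6, 0], [-0.4, 0, 0, -1, 0], [-0.4, 0, 0, -1, 0], [-0.4, 0, 0, -1, 0], [-0.4, 0, 0, -0.4, 0], [-0.4, 0, 0, 0, 0]])

```text
time: 18.05
ee_pos: [0.6259, 0.0462, 0.2469]
eef_rot: [1.0, -0.01, 0.006, -0.021]
ft_force: [-0.2, 0.3, 0.3]
width: 0.0605
```

```bash
python3 -c "
from h import *
go([.458,-.27,.235])"
```

```text
pose [0.6259 0.0462 0.2469] xang -1.2 tilt [0.72 2.39] units [-5.39 10.66 -0.11]
```

carry_out(rows=[[-0.4, -0.3, 0.6, 0, 0], [-0.4, -0.48, 0.95, 0, 0], [-0.4, -0.48, 0.95, 0, 0], [-0.4, -0.48, 0.95, 0, 0], [-0.4, -0.48, 0.95, 0, 0], [-0.4, -0.48, 0.95, 0, 0], [-0.4, -0.48, 0.95, 0, 0], [-0.4, -0.48, 0.95, 0, 0], [-0.4, -0.48, 0.95, 0, 0], [-0.4, -0.48, 0.95, 0, 0], [-0.4, -0.4, 0.8, 0, 0], [-0.4, -0.2, 0.3, 0, 0], [-0.4, 0, 0, 0, 0], [-0.4, 0, 0, 0, 0]])

```text
time: 19.22
ee_pos: [0.4526, -0.2647, 0.2154]
eef_rot: [1.0, -0.006, -0.0, -0.023]
ft_force: [0.0, 0.3, 0.5]
width: 0.0608
```

```bash
python3 w.py 60 0 pics/w7.png; python3 -c "
from h import *
go([.458,-.252,.117])"
```

```text
[ 0.4526 -0.2647  0.2154] [ 1.    -0.006 -0.    -0.023] 19.2167
pose [ 0.4533 -0.2638  0.2156] xang -0.6 tilt [-0.01  2.58] units [ 0.16 -0.25  3.3 ]
```

View pics/w7.png

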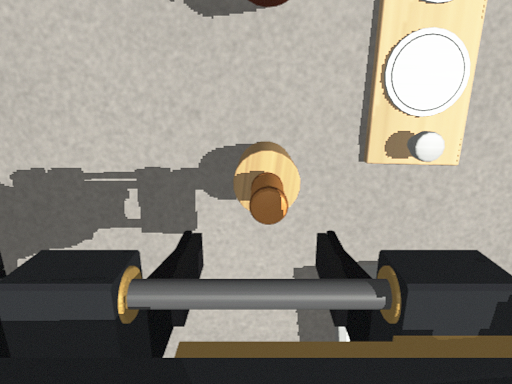

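Roller_60 is at (267,185), with its handle top disc centred at (269,205) and columns 250–288.

```bash
cat > k.py <<'E'
from h import *
import sys
u,v,h=map(float,sys.argv[1:4]);st=read_state();c=cam('wrist',st);p=plane(c,(u,v),h);print(p)
if len(sys.argv)>4: go([*p[:2],float(sys.argv[4])],st)
E
python3 k.py 269 205 .152 .119; python3 k.py 267 180 .08
```

```text
[ 0.46041231 -0.25333272  0.152     ]
pose [ 0.4533 -0.2638  0.2156] xang -0.6 tilt [-0.01  2.58] units [ 0.24 -0.21  3.23]
[ 0.46069762 -0.25185987  0.08      ]
```

carry_out(rows=[[-0.4, 0.2, -0.18, 0, 0], [-0.4, 0, 0, 0.5, 0], [-0.4, 0, 0, 0.8, 0], [-0.4, 0, 0, 0.6, 0], [-0.4, 0, 0, 0.2, 0], [-0.4, 0, 0, 0, 0]])

```text
time: 19.82
ee_pos: [0.4683, -0.2448, 0.1509]
eef_rot: [1.0, 0.003, 0.001, -0.023]
ft_force: [-0.2, 1.5, -0.4]
width: 0.061
```

```bash
python3 -c "
from h import *
go([.460,-.253,.119])"
```

```text
pose [ 0.4683 -0.2448  0.1509] xang 0.3 tilt [0.13 2.65] units [-0.28  0.32  1.05]
```

carry_out(rows=[[-0.4, -0.15, 0.18, 0.2, 0], [-0.4, -0.08, 0.1, 0.2, 0], [-0.4, 0, 0, 0.2, 0], [-0.4, 0, 0, 0, 0]])

```text
time: 20.15
ee_pos: [0.4633, -0.2516, 0.1329]
eef_rot: [1.0, 0.005, 0.002, -0.023]
ft_force: [0.2, -0.0, -0.7]
width: 0.0611
```

```bash
python3 -c "
from h import *
go([.460,-.253,.119]);st=read_state();cv2.imwrite('pics/w8.png',camera('wrist'));c=cam('wrist',st);print(proj(c,(.46,-.253,.152)),proj(c,(.473,-.253,.152)),proj(c,(.447,-.253,.152)))"
```

```text
pose [ 0.4633 -0.2516  0.1329] xang 0.5 tilt [0.24 2.62] units [-0.11  0.07  0.46]
[250.99446195 284.16953519] [280.2970806  284.31193312] [221.65762374 284.02697098]
```

View pics/w8.png

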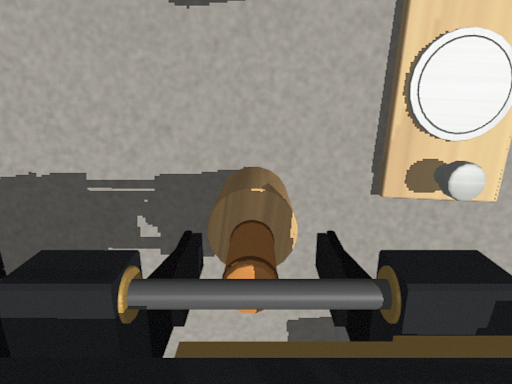

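The handle shows at columns 222–278, matching the prediction, and it lies between the jaws. I close on it.

carry_out(rows=[[-0.4, -0.1, 0.04, 0.2, 0], [-0.4, 0, 0, 0.15, 0], [1, 0, 0, 0, 0], [1, 0, 0, 0, 0], [1, 0, 0, 0, 0], [1, 0, 0, 0, 0]])

```text
time: 20.7
ee_pos: [0.4606, -0.2535, 0.123]
eef_rot: [1.0, 0.004, 0.003, -0.023]
ft_force: [-0.7, -0.7, -0.0]
width: 0.0419
```

```bash
python3 -c "
from h import *
go([.460,-.253,.119])"
```

```text
pose [ 0.4606 -0.2535  0.123 ] xang 0.4 tilt [0.38 2.59] units [-0.02 -0.01  0.13]
```

carry_out(rows=[[1, 0, 0, 0.04, 0], [1, 0, 0, 0, 0], [1, 0, 0, 0, 0], [1, 0, 0, 0, 0], [1, 0, 0, 0, 0]])

```text
time: 21.12
ee_pos: [0.461, -0.2533, 0.1219]
eef_rot: [1.0, 0.004, 0.004, -0.023]
ft_force: [0.3, -0.3, -0.1]
width: 0.0254
```

carry_out(rows=[[1, 0, 0, -0.6, 0], [1, 0, 0, -0.8, 0], [1, 0, 0, -0.7, 0], [1, 0.4, -0.5, 0, 0], [1, 0.75, -0.92, 0, 0], [1, 0.75, -0.92, 0, 0], [1, 0.75, -0.92, 0, 0], [1, 0.75, -0.92, 0, 0], [1, 0.75, -0.92, 0, 0], [1, 0.5, -0.6, 0, 0], [1, 0.2, -0.3, 0, 0], [1, 0, 0, 0, 0], [1, 0, 0, 0, 0]])

```text
time: 22.2
ee_pos: [0.607, -0.068, 0.1931]
eef_rot: [1.0, 0.001, 0.0, -0.024]
ft_force: [-0.3, -0.5, -3.0]
width: 0.0253
```

```bash
python3 s.py .6245 -.0547 .1395
```

```text
pose [ 0.607  -0.068   0.1931] xang 0.2 tilt [0.01 2.71] units [ 0.59 -0.36  1.81]
pred [234.2 127.8] [318.3 210.6]
seen L,R,T 231.4 319.2 131.55 0.82
```

carry_out(rows=[[1, 0.35, -0.2, 0.3, 0], [1, 0.15, -0.08, 0.4, 0], [1, 0, 0, 0.4, 0], [1, 0, 0, 0, 0], [1, 0, 0, 0, 0]])

```text
time: 22.72
ee_pos: [0.6185, -0.0665, 0.1594]
eef_rot: [1.0, -0.005, 0.0, -0.023]
ft_force: [-0.0, -0.3, -2.0]
width: 0.0254
```

```bash
python3 s.py .6245 -.0552 .1395
```

```text
pose [ 0.6185 -0.0665  0.1594] xang -0.5 tilt [0.04 2.67] units [ 0.2  -0.35  0.68]
pred [218.6 132.2] [311.7 223.4]
seen L,R,T 218.54999999999998 316.25 3.049999999999997 0.87
seen L,R,T 217.34999999999997 311.45 134.60000000000002 0.74
```

carry_out(rows=[[1, 0.15, -0.25, 0.1, 0], [1, 0.04, -0.08, 0.1, 0], [1, 0, 0, 0.1, 0], [1, 0, 0, 0, 0], [1, 0, 0, 0, 0]])

```text
time: 23.23
ee_pos: [0.6255, -0.0548, 0.1519]
eef_rot: [1.0, -0.004, 0.002, -0.024]
ft_force: [0.1, 0.4, -2.9]
width: 0.0255
```

```bash
python3 -c "
from h import *
go([.6245,-.0555,.1395])"
```

```text
pose [ 0.6255 -0.0548  0.1519] xang -0.5 tilt [0.18 2.71] units [-0.03  0.04  0.41]
```

carry_out(rows=[[1, -0.03, 0.03, 0.2, 0], [1, 0, 0, 0.1, 0], [1, 0, 0, 0.08, 0], [1, 0, 0, 0.05, 0]])

```text
time: 23.57
ee_pos: [0.625, -0.0552, 0.1388]
eef_rot: [1.0, -0.004, 0.002, -0.024]
ft_force: [-5.0, 1.8, 17.2]
width: 0.0256
```

```bash
python3 -c "
from h import *
go([.6245,-.0555,.1395])"
```

```text
pose [ 0.625  -0.0552  0.1388] xang -0.5 tilt [0.27 2.73] units [-0.02  0.01 -0.02]
```

carry_out(rows=[[1, 0, 0, -0.05, 0], [-0.4, 0, 0, 0, 0], [-0.4, 0, 0, 0, 0], [-0.4, 0, 0, 0, 0], [-0.4, 0, 0, 0, 0], [-0.4, 0, 0, 0, 0], [-0.4, 0, 0, 0, 0], [-0.4, 0, 0, 0, 0], [-0.4, 0, 0, -0.6, 0], [-0.4, 0, 0, -1, 0], [-0.4, 0, 0, -1, 0], [-0.4, 0, 0, -0.8, 0], [-0.4, -0.5, 0.1, 0, 0], [-0.4, -0.9, 0.1, 0, 0], [-0.4, -0.9, 0.1, 0, 0], [-0.4, -0.9, 0.1, 0, 0], [-0.4, -0.9, 0.1, 0, 0], [-0.4, -0.5, 0, 0, 0], [-0.4, 0, 0, 0, 0], [-0.4, 0, 0, 0, 0]])

```text
time: 25.23
ee_pos: [0.4814, -0.0757, 0.2443]
eef_rot: [1.0, -0.004, 0.003, -0.024]
ft_force: [0.9, -0.6, 0.5]
width: 0.061
```

```bash
python3 w.py 70 0 pics/w9.png; python3 -c "
from h import *
go([.469,-.062,.134])"
```

```text
[ 0.4814 -0.0757  0.2443] [ 1.    -0.004  0.003 -0.024] 25.2333
origin [400.  55.] 0.95 [0.641 0.054]
origin [242. 160.] 0.79 [ 0.463 -0.062]
origin [386. 156.] 0.63 [ 0.635 -0.059]
pose [ 0.482  -0.076   0.2443] xang -0.5 tilt [0.32 2.69] units [-0.46 -0.29  3.69]
```

View pics/w9.png

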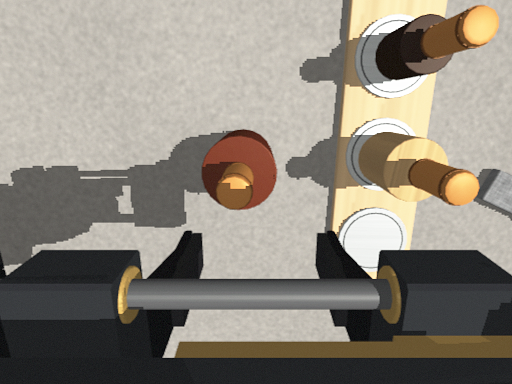

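Rollers 50 and 60 stand on their saucers at (395,55) and (385,155). Roller_70 is at (240,170), with its handle top at (235,190).

```bash
python3 k.py 235 190 .167 .135; python3 k.py 239 172 .095
```

```text
[ 0.46593641 -0.05813087  0.167     ]
pose [ 0.482  -0.076   0.2443] xang -0.5 tilt [0.32 2.69] units [-0.56 -0.42  3.66]
[ 0.46495631 -0.05898352  0.095     ]
```

carry_out(rows=[[-0.4, -0.3, -0.2, 0, 0], [-0.4, -0.18, -0.1, 0, 0], [-0.4, 0, 0, 0.5, 0], [-0.4, 0, 0, 0.7, 0], [-0.4, 0, 0, 0.3, 0], [-0.4, 0, 0, 0, 0], [-0.4, 0, 0, 0, 0]])

```text
time: 25.92
ee_pos: [0.4719, -0.0647, 0.199]
eef_rot: [1.0, -0.004, 0.003, -0.02]
ft_force: [-0.7, 0.1, -0.4]
width: 0.0607
```

```bash
python3 -c "
from h import *
go([.4655,-.0585,.135])"
```

```text
pose [ 0.4719 -0.0647  0.199 ] xang -0.5 tilt [0.38 2.33] units [-0.23 -0.12  2.14]
```

carry_out(rows=[[-0.4, -0.2, -0.1, 0.4, 0], [-0.4, 0, 0, 0.5, 0], [-0.4, 0, 0, 0.4, 0], [-0.4, 0, 0, 0.1, 0], [-0.4, 0, 0, 0, 0]])

```text
time: 26.33
ee_pos: [0.4694, -0.0604, 0.1598]
eef_rot: [1.0, -0.005, 0.005, -0.02]
ft_force: [-0.5, 0.2, 0.3]
width: 0.0606
```

```bash
python3 -c "
from h import *
go([.4655,-.0585,.135])
st=read_state();c=cam('wrist',st);im=camera('wrist');cv2.imwrite('pics/w10.png',im)
t=np.linspace(0,6.28,60)
for r,z in((.035,.095),(.013,.107)):
    q=np.array([proj(c,(.4655+r*np.cos(a),-.0585+r*np.sin(a),z)) for a in t]);print('pred',q.min(0),q.max(0))
for d in silhouettes('roller_70','wrist'):
    b=d['box'];print(b[0]-b[2]/2,b[0]+b[2]/2,b[1]-b[3]/2,b[1]+b[3]/2,d['conf'])
"
```

```text
pose [ 0.4694 -0.0604  0.1598] xang -0.5 tilt [0.63 2.24] units [-0.14 -0.03  0.83]
pred [200.50815991 165.64960472] [302.92824216 262.81045381]
pred [231.59194202 202.95900002] [271.64461668 240.74286162]
395.75 512.05 153.05 256.15 0.76
421.0 512.0 0.29999999999999716 91.7 0.64
198.85 298.55 150.79999999999998 279.6 0.57
```

carry_out(rows=[[-0.4, -0.15, -0.03, 0.35, 0], [-0.4, 0, 0, 0.3, 0], [-0.4, 0, 0, 0.05, 0], [1, 0, 0, 0, 0], [1, 0, 0, 0, 0]])

```text
time: 26.85
ee_pos: [0.4661, -0.0585, 0.1391]
eef_rot: [1.0, -0.005, 0.007, -0.02]
ft_force: [-0.0, -0.8, 0.3]
width: 0.0544
```

```bash
python3 -c "
from h import *
go([.465,-.0585,.135])"
```

```text
pose [ 0.4661 -0.0585  0.1391] xang -0.6 tilt [0.82 2.31] units [-0.04  0.01  0.14]
```

carry_out(rows=[[1, -0.04, 0, 0.06, 0], [1, 0, 0, 0, 0], [1, 0, 0, 0, 0], [1, 0, 0, 0, 0], [1, 0, 0, 0, 0], [1, 0, 0, 0, 0], [1, 0, 0, 0, 0]], force=35)

```text
time: 27.43
ee_pos: [0.465, -0.0585, 0.1376]
eef_rot: [1.0, -0.005, 0.007, -0.02]
ft_force: [0.4, 0.4, -0.5]
width: 0.0251
```

carry_out(rows=[[1, 0, 0, -0.6, 0], [1, 0, 0, -0.8, 0], [1, 0, 0, -0.5, 0], [1, 0.1, 0.5, 0, 0], [1, 0.4, 0.9, 0, 0], [1, 0.4, 0.9, 0, 0], [1, 0.4, 0.7, 0, 0], [1, 0.7, 0.2, 0, 0], [1, 0.8, 0, 0, 0], [1, 0.8, 0, 0, 0], [1, 0.5, 0, 0, 0], [1, 0.2, 0, 0, 0], [1, 0, 0, 0, 0], [1, 0, 0, 0, 0]])

```text
time: 28.6
ee_pos: [0.5935, -0.1606, 0.1878]
eef_rot: [1.0, -0.002, 0.002, -0.021]
ft_force: [-0.3, 0.1, -4.4]
width: 0.0252
```

```bash
python3 s.py .6208 -.159 .155
```

```text
pose [ 0.5935 -0.1606  0.1878] xang -0.2 tilt [0.24 2.36] units [ 0.91 -0.01  1.1 ]
pred [243.1 139.3] [327.8 221.9]
seen L,R,T 254.25000000000003 332.95000000000005 139.45 0.88
seen L,R,T 245.2 317.59999999999997 25.75 0.74
```

carry_out(rows=[[1, 0.4, 0, 0, 0], [1, 0.4, 0, 0.1, 0], [1, 0.05, 0, 0.1, 0], [1, 0, 0, 0, 0], [1, 0, 0, 0, 0]])

```text
time: 29.12
ee_pos: [0.6158, -0.16, 0.1839]
eef_rot: [1.0, -0.003, 0.003, -0.023]
ft_force: [0.8, -0.5, -3.2]
width: 0.0253
```

```bash
python3 s.py .6208 -.159 .155; python3 -c "
from h import *
cv2.imwrite('pics/w11.png',camera('wrist'))"
```

```text
pose [ 0.6158 -0.16    0.1839] xang -0.3 tilt [0.35 2.59] units [0.16 0.01 0.96]
pred [220.  141.1] [305.6 224.6]
seen L,R,T 218.5 307.9 36.0 0.83
seen L,R,T 224.05 307.55 142.75 0.73
```

View pics/w11.png

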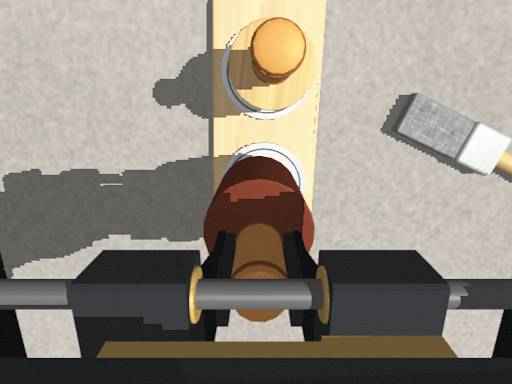

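The saucer rim is visible on both sides (about 222–305), centred at column 263 as predicted. I lower roller_70.

carry_out(rows=[[1, 0.13, 0, 0.25, 0], [1, 0, 0, 0.3, 0], [1, 0, 0, 0.1, 0], [1, 0, 0, 0, 0]])

```text
time: 29.6
ee_pos: [0.6198, -0.159, 0.1629]
eef_rot: [1.0, -0.003, 0.003, -0.023]
ft_force: [-0.2, 0.8, -3.3]
width: 0.0251
```

```bash
python3 s.py .621 -.159 .155
```

```text
pose [ 0.6198 -0.159   0.1629] xang -0.3 tilt [0.4  2.62] units [0.04 0.01 0.26]
pred [213.3 144.7] [304.5 233.2]
seen L,R,T 212.25000000000003 307.95000000000005 42.3 0.66
seen L,R,T 218.5 306.5 142.6 0.63
```

carry_out(rows=[[1, 0.04, 0, 0.12, 0], [1, 0, 0, 0.08, 0], [1, 0, 0, 0.06, 0], [1, 0, 0, 0.05, 0]])

```text
time: 30.03
ee_pos: [0.6218, -0.159, 0.1546]
eef_rot: [1.0, -0.003, 0.004, -0.023]
ft_force: [-1.9, 2.5, 12.2]
width: 0.0254
```

```bash
python3 -c "
from h import *
go([.621,-.159,.155])"
```

```text
pose [ 0.6218 -0.159   0.1546] xang -0.3 tilt [0.52 2.6 ] units [-0.03  0.   -0.02]
```

Contact made. I release, lift, and back off toward the robot to look.

carry_out(rows=[[1, -0.02, 0, -0.04, 0], [-0.4, 0, 0, 0, 0], [-0.4, 0, 0, 0, 0], [-0.4, 0, 0, 0, 0], [-0.4, 0, 0, 0, 0], [-0.4, 0, 0, 0, 0], [-0.4, 0, 0, 0, 0], [-0.4, 0, 0, 0, 0], [-0.4, 0, 0, -0.6, 0], [-0.4, 0, 0, -1, 0], [-0.4, 0, 0, -1, 0], [-0.4, 0, 0, -0.8, 0], [-0.4, -0.5, 0.4, 0, 0], [-0.4, -0.9, 0.8, 0, 0], [-0.4, -0.9, 0.8, 0, 0], [-0.4, -0.8, 0.8, 0, 0], [-0.4, -0.6, 0.8, 0, 0], [-0.4, 0, 0.5, 0, 0], [-0.4, 0, 0, 0, 0], [-0.4, 0, 0, 0, 0]])

```text
time: 31.7
ee_pos: [0.5045, -0.2906, 0.2578]
eef_rot: [1.0, -0.002, 0.007, -0.022]
ft_force: [0.2, 0.6, 0.4]
width: 0.0611
```

```bash
python3 - <<'E'
from h import *
st=read_state();print(st['ee_pos'],st['time'])
S=[(.632,.1543),(.6281,.0503),(.6245,-.055),(.6208,-.159)];H=[.122,.137,.152,.167];B=[.05,.065,.08,.095];R=[.02,.025,.03,.035]
t=np.linspace(0,6.28,80)
for n in('scene','top'):
    im=camera(n);c=cam(n)
    for p,h,b,r in zip(S,H,B,R):
        for rr,z in((.042,.017),(r,.017),(r,.017+b),(.013,.017+h)):
            q=np.array([proj(c,(p[0]+rr*np.cos(a),p[1]+rr*np.sin(a),z)) for a in t]);
            if z==.017: pass
    print(n,[(plane(c,d['xy'],.017)[:2].round(3).tolist(),round(d['conf'],2)) for d in pinpoint('roller_40',n)],'bottle',[plane(c,d['xy'],0)[:2].round(3) for d in pinpoint('oil_bottle',n)])
    big=cv2.resize(im,None,fx=3,fy=3,interpolation=cv2.INTER_CUBIC)
    for p,h in zip(S,H):
        q=(np.array([proj(c,(p[0]+.013*np.cos(a),p[1]+.013*np.sin(a),.017+h)) for a in t])*3+1).astype(int);cv2.polylines(big,[q],True,(0,255,0),1)
        x=S[0]
    a=np.array([proj(c,(*p,.08)) for p in S])*3;x0,y0=(a.min(0)-120).astype(int).clip(0);x1,y1=(a.max(0)+120).astype(int)
    cv2.imwrite(f'pics/f_{n}.png',big[y0:y1,x0:x1][:600,:800])
E
python3 -c "
import cv2,numpy as np
a=cv2.imread('pics/f_scene.png');b=cv2.imread('pics/f_top.png');w=max(a.shape[1],b.shape[1])
p=lambda i:cv2.copyMakeBorder(i,0,0,0,w-i.shape[1],cv2.BORDER_CONSTANT)
o=np.vstack([p(a),p(b)]);s=min(1,800/o.shape[1],600/o.shape[0]);cv2.imwrite('pics/final.png',cv2.resize(o,None,fx=s,fy=s,interpolation=cv2.INTER_AREA))"
```

```text
[ 0.50451086 -0.2906348   0.257768  ] 31.7
scene [([0.371, 0.29], 0.96), ([0.441, 0.145], 0.96), ([0.627, 0.157], 0.95), ([0.627, -0.054], 0.74), ([0.625, -0.166], 0.58)] bottle [array([0.645, 0.408])]
top [([0.619, -0.052], 0.98), ([0.352, 0.3], 0.86), ([0.616, -0.158], 0.78), ([0.63, 0.056], 0.72), ([0.635, 0.151], 0.7), ([0.421, 0.159], 0.67)] bottle [array([0.644, 0.396])]
```

View pics/final.png

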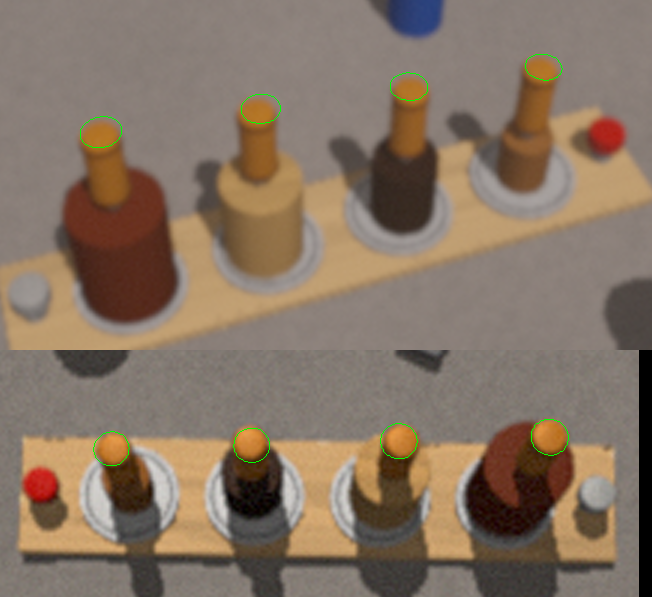

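All four stand upright in the right order, and the handle tops fall on the predicted circles (green) within about 2 mm. The bottle has not moved and the gripper is clear, so I hand in.

```bash
python3 -c "
from bench import *
print(close_job())"
```

```text
the job is handed in; nothing more can be done
None
```

All four rollers stand upright on their saucers, thinnest to thickest from the red knob: 40, 50, 60, 70. I handed the job in with about 32 s on the robot's clock, of the 120 s allowed. No verdict came back.

- **Placing:** I gripped each roller by its handle and lowered it until the wrist felt contact, about 12 to 23 N, before letting go.
- **Position:** In the last scene and top pictures every handle top lay within about 2 mm of where a centred, upright roller should show it. The network's own origin points agreed less closely, up to about 7 mm off. It also missed roller_50 in the scene view.
- **Bystanders:** The oil bottle read within about 6 mm of its first position in both views, which is within the network's error. I kept clear of it and of the blue look-alikes.
- **Tool tilt:** The tool drifted to about 2.7° of tilt during the job. It hardly changed between each grasp and its release, so it did not show in the rollers.
- **One disagreement:** The first scene/top match for roller_50 came out wrong because the network picked a blue look-alike. I corrected it from the wrist camera before reaching for it.

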